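Open the spring-lid sugar box without letting the lid fly up

TASK

Open the blue sugar box: press the orange button catch at its front while keeping the lid steadied from above, and let the sprung lid rise slowly under control rather than fly open. Leave the lid standing fully open, and leave the green coffee box shut.

Things in the scene. Friction and masses are not known exactly. Their poses are not given: they have to be found in the camera images.
- sugar_box: Blue box, lighter blue lid, fixed to the worktop; origin: centre of its underside, z up. Body 100 mm along x (-50 to +50), 90 mm along y; the -x side, its front, faces the robot roughly. At the front a catch housing, x -78 to -50 mm, 46 mm wide, 62 mm high, carries the button. The flat lid covers x -50 to +48 mm, the full width, 10 mm thick, top at z 68 mm when shut.
- sugar_button_top (a point): Centre of the top of the blue box's orange button, 24 (x) by 34 (y) mm, at box x -64.5, y 0, z 80 mm. It goes down 7 mm against a spring (2 N at first, 5 N at the bottom); the catch lets go after 4 mm. Fully pressed it is still 5 mm higher than the shut lid beside it, so one finger can press it with the other just over the lid.
- sugar_lid_hinge (a point): Point on the blue lid's hinge axis, which runs along the box's y at its far edge: box x +48, y 0, z 58 mm (the lid's underside when shut). A steel tongue hangs 10 mm below the lid's underside at its front edge, 98 mm from the hinge.
- sugar_lid (a joint): Opening angle of the blue lid in rad: 0 shut and caught, 1.25 fully open at its stop. The front edge rises and swings back, away from the robot. Once uncaught a spring pushes it open all the way (about 0.1 N m at the start, 0.05 N m at the end) and keeps it open; if nothing holds it back it flies up faster than 4 rad/s.
- coffee_box: Green box of exactly the same form and size, also with an orange button; origin: centre of its underside. To be left shut.
- coffee_lid (a joint): Opening angle of the green box's lid in rad, 0 shut.

How it is judged:
By the outcome, as a careful person would: the job done as asked, in the order asked, and still so for the second after the job is handed in, with the robot touching nothing.
It also fails if it takes over 35 s, if anything falls off the work surface, if the arm or the gripper's body presses on something with over 40 N, if the wrist force passes 120 N, or if a joint passes its speed limit or range.

ROBOT

A 7-joint arm with a two-finger parallel gripper is mounted at the origin on a cart in front of the work surface, level with it; the furniture and walls round the work are solid. World frame = base frame: x ahead of the robot, y to its left, z up, the work surface at z = 0. Lengths are in m, angles in rad, forces in N, time in s.
With the tool pointing down it reaches from about 0.425 to 0.875 m from the base axis. Payload 4.7 kg.
Tool frame: the origin (TCP) lies midway between the tips of the shut fingers; the grasp point (between the pads) lies 19 mm behind it (ctrl.grip_point_offset is the distance from the TCP to the grasp point, in m); z points along the fingers, y is the line along which they close (so a half turn about z gives the same grasp; the last joint's range is limited). The gripper opens to 87 mm and grips with 3 to 60 N. Pads are 19 mm wide; open, the fingers measure 117 mm over their backs; the gripper's body (75 mm by 190 mm) begins 51 mm behind the grasp point.
Start: joints at [1.241, 0.321, -0.07, 1.45, 0.023, 1.371, -0.057], TCP at [0.219, -0.612, 0.223] pointing down, gripper open.
Joint ranges: [-2.86, 2.86], [-0.3, 2.09], [-1.38, 1.24], [0.06, 2.45], [-1.56, 4.7], [0.09, 2.05], [-2.69, 2.69]. Speed limits (rad/s): [2.57, 2.57, 3.14, 3.14, 3.14, 3.14, 3.14].

INTERFACE

Orientations are given as a rotation vector (axis times angle).
In Python, from bench import ctrl gives the robot as it stands.
- The arm moves only by the tool move_arm, never from a script. Its argument "increments" is text: rows parted by semicolons, each of 7 numbers parted by spaces: the shift along the world's x, y, z in mm, then the turn, a rotation vector about the world's x, y, z in degrees, then the closure in counts, from 0 (fully open) to 255 (shut). A call has exactly 8 rows; each row shifts and turns the commanded pose from where the row before left it; what a row does not reach is not made up. A row lasts 1/12 s, in which the tool goes at most 41.7 mm and 7.16 degrees, less where a joint would pass 70% of its speed; a pose out of reach is approached as far as the arm can. A call with a gripper value outside its range is refused whole. The fingers move at their own pace and stop on an object; "grip_force" is the grip in N (left out, the last holds). Time passes only in rows, so rows that do not move let the fingers close, or fill a call up. It gives the time, the measured TCP pose, the force, the opening and the grip force at its end, in the units of the state.
- ctrl.get_state(): the state, without advancing time (a new reading comes with each control period).
- ctrl.get_image(name): name is "side" or "top" or "wrist"; returns a dict with "frame" (480x640x3 uint8, red, green, blue), "depth" (480x640 float32, m along the optical axis (not along the pixel's ray), 0 where there is no reading), "fx", "fy", "cx", "cy" (pixels), "position" and "orientation" of the camera in the world. Camera axes: x right, y down, z forward; pixel columns grow to the right and rows downward; lengths in m; the calibration is good to about 2 mm. A picture is of the moment at which its call begins.
- ctrl.close_job(): hands the job in; it is judged then, once.
Trained networks look in a picture, given as the dict that the camera call returned (one of the last four; its "shot" number tells which), for a name from the list of things; names that differ only in an ending like _2 or _b are one class to them, and where a whole thing is asked for, a point or a joint stands for the part that bears it (a point fixed in the world has none). Each returns a list of dicts, best first, with "score" (0 to 1); they miss things now and then, are a little off and sometimes report something else, mostly with a low value. They report only what shows in the picture. A call takes as long as a camera call.
- ctrl.find_in(target, picture): "centre" ([x, y, z] in m, in world coordinates, good to about 4 mm: the middle of the surface that is visible of it).
- ctrl.silhouettes(target, picture): "region" (480x640 bool, what is visible of it).
The state is a dict: "time": time; "joint_positions": joint angles; "qd": joint speeds; "joint_torque": joint torques, N m; "position": TCP position; "tool_rot": TCP orientation; "ft_force": force on the tool from outside, world axes, zero at the start; "torque": the same for the moment, N m; "grip_width": opening from 0.0 (shut) to 1.0 (fully open); "grip_force": force on a finger pad.
Only numpy, scipy, OpenCV 4.12 (cv2) and the standard library are available. Lean on these libraries where they do the work, as an engineer would, in place of code of your own. Each camera call takes 0.05 s, during which the arm holds its last target. There are 200 camera calls.

## Working session

There is one attempt and no reset: what is moved stays moved. The work goes in short steps, Python scripts to look and compute and a tool call to move; the robot and the scene stay as the last step left them, time stands still between calls to the robot, and variables do not carry over. Pictures are saved under pics/ and viewed, at most 10 in all, crops included, and the job is handed in when it is done.

Besides the shell and the picture viewer there is one more tool, called after "Call:" as name(argument=value, ...) on one line, values as JSON. move_arm: Moves the arm, as the interface text tells. Its arguments: {"type":"object","properties":{"increments":{"type":"string"},"grip_force":{"type":"number"}},"required":["increments"]}

```bash
mkdir -p pics
cat > h.py <<'E'
import numpy as np, cv2
from scipy.spatial.transform import Rotation as R
from bench import ctrl
def cloud(p):
    v,u=np.mgrid[:480,:640]; d=p["depth"]
    c=np.stack([(u-p["cx"])*d/p["fx"],(v-p["cy"])*d/p["fy"],d],-1)
    o=np.array(p["orientation"]); M=R.from_rotvec(o).as_matrix() if o.size==3 else (o if o.shape==(3,3) else R.from_quat(o).as_matrix())
    return c@M.T+np.array(p["position"])
E
python3 - <<'E'
from h import *
s=ctrl.get_state(); print({k:np.round(v,3) for k,v in s.items()})
for n in ["top","side"]:
    p=ctrl.get_image(n); cv2.imwrite(f"pics/{n}0.png",p["frame"][:,:,::-1])
    print(n,p["position"],p["orientation"])
    for t in ["sugar_box","sugar_button_top","sugar_lid","coffee_box"]:
        print(t,[(np.round(r["centre"],3),round(r["score"],2)) for r in ctrl.find_in(t,p)])
E
```

```text
{'time': np.float64(0.0), 'joint_positions': array([ 1.241,  0.322, -0.07 ,  1.452,  0.023,  1.371, -0.057]), 'qd': array([ 0.001, -0.001,  0.002, -0.   ,  0.001, -0.   ,  0.001]), 'joint_torque': array([-0.0000e+00, -4.9129e+01, -4.0400e-01, -3.1253e+01, -6.4000e-02,
        4.4000e-02,  0.0000e+00]), 'position': array([ 0.219, -0.611,  0.221]), 'tool_rot': array([-3.093e+00, -5.370e-01,  1.000e-03]), 'ft_force': array([-2.000e-03, -2.410e-01, -2.117e+00]), 'torque': array([ 0.037,  0.004, -0.013]), 'grip_force': np.float64(0.0), 'grip_width': np.float64(0.998)}
top [ 0.42919832 -0.03072134  0.92676937] [-2.19617674  2.13976019 -0.14128899]
sugar_box [(array([ 0.567, -0.125,  0.072]), 0.69)]
sugar_button_top [(array([ 0.509, -0.118,  0.081]), 0.74)]
sugar_lid [(array([ 0.574, -0.128,  0.068]), 0.64)]
coffee_box [(array([0.499, 0.116, 0.069]), 0.67)]
side [0.49787188 0.7594985  0.41186434] [-0.10713417  2.58371937 -1.73131011]
sugar_box [(array([ 0.564, -0.093,  0.048]), 0.84)]
sugar_button_top [(array([ 0.514, -0.098,  0.08 ]), 0.45)]
sugar_lid [(array([ 0.58 , -0.112,  0.064]), 0.73)]
coffee_box [(array([0.498, 0.154, 0.057]), 0.74)]
```

View pics/top0.png

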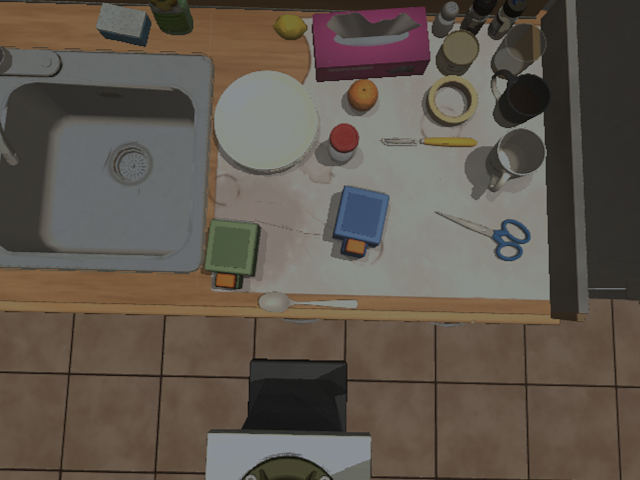

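Run:
```python
from h import *
p=ctrl.get_image("top"); c=cloud(p)
for t in ["sugar_lid","sugar_button_top","coffee_box"]:
    for r in ctrl.silhouettes(t,p)[:1]:
        m=r["region"].copy(); P=c[m]; print(t,m.sum(),np.round(np.percentile(P,[2,50,98],axis=0),3).tolist())
        zm=np.median(P[:,2]); m=cv2.erode(m.astype(np.uint8),np.ones((3,3)))>0
        Q=c[m]; Q=Q[abs(Q[:,2]-zm)<.006]
        (cx,cy),wh,a=cv2.minAreaRect((Q[:,:2]*1000).astype(np.float32)); print(cx,cy,wh,a,Q[:,2].mean())
```

```text
sugar_lid 2410 [[0.528, -0.176, 0.063], [0.576, -0.129, 0.069], [0.625, -0.083, 0.072]]
575.8455810546875 -129.91632080078125 (87.44224548339844, 95.01828002929688) 79.21470642089844 0.06905421984277638
sugar_button_top 261 [[0.501, -0.135, 0.061], [0.513, -0.116, 0.08], [0.528, -0.101, 0.083]]
513.176025390625 -116.86730194091797 (31.45499610900879, 21.824665069580078) 75.68995666503906 0.08034990010097805
coffee_box 3198 [[0.433, 0.069, 0.01], [0.5, 0.113, 0.068], [0.558, 0.159, 0.081]]
495.9582824707031 116.48939514160156 (87.76224517822266, 126.67589569091797) 85.37528228759766 0.0685214534249837
```

The top view shows the blue box's lid at about (361, 215), its orange button at (354, 246) on the robot's side, and the green box at (233, 248). The box yaw is about -11° and its origin is about (0.577, -0.130). I'll approach in an arc so the hand stays clear of the side panel at column 565.

Call:
move_arm(increments="6 29 0 0 0 2.5 60;6 29 0 0 0 2.5 130;6 29 0 0 0 2.5 132;6 29 0 0 0 2.5 132;6 29 0 0 0 2.5 132;6 29 0 0 0 2.5 132;6 29 0 0 0 2.5 132;6 29 0 0 0 2.5 132", grip_force=20)

```text
time: 1.37
position: [0.2672, -0.3786, 0.2227]
tool_rot: [2.953, 1.07, -0.0]
ft_force: [0.8, 0.8, 0.7]
grip_width: 0.515
grip_force: 0.0
```

Call:
move_arm(increments="19 19 0 0 0 2.5 132;19 19 0 0 0 2.5 132;19 19 0 0 0 2.5 132;19 19 0 0 0 2.5 132;19 19 0 0 0 2.5 132;19 19 0 0 0 2.5 132;19 19 0 0 0 2.5 132;19 19 0 0 0 2.5 132")

```text
time: 2.03
position: [0.4199, -0.227, 0.2229]
tool_rot: [2.722, 1.566, 0.0]
ft_force: [-0.4, 0.0, -0.7]
grip_width: 0.484
grip_force: 0.0
```

Call:
move_arm(increments="15 13 -10 0 0 2.5 132;15 13 -10 0 0 2.5 132;15 13 -10 0 0 2.5 132;15 13 -10 0 0 2.5 132;15 13 -10 0 0 2.5 132;15 13 -10 0 0 2 132;15 13 -10 0 0 2 132;15 13 -10 0 0 2 132")

```text
time: 2.7
position: [0.5395, -0.1236, 0.1413]
tool_rot: [-2.436, -1.984, 0.001]
ft_force: [0.4, 0.2, 0.7]
grip_width: 0.483
grip_force: 0.0
```

Call:
move_arm(increments="0 0 -8 0.25 1.5 0 132;0 0 -8 0.25 1.5 0 132;0 0 -8 0.3 1.5 0 132;0 0 -8 0.3 1.5 0 132;0 0 -8 0 0 0 132;0 0 0 0 0 0 132;0 0 0 0 0 0 132;0 0 0 0 0 0 132")

```text
time: 3.37
position: [0.539, -0.1241, 0.1028]
tool_rot: [-2.374, -1.93, 0.105]
ft_force: [-0.0, 0.4, 0.5]
grip_width: 0.482
grip_force: 0.0
```

Run:
```python
from h import *
s=ctrl.get_state(); print({k:np.round(s[k],3) for k in ["time","position","tool_rot","ft_force","grip_width"]})
M=R.from_rotvec(s["tool_rot"]).as_matrix(); print(M.round(3))
p=ctrl.get_image("side"); f=p["frame"]
c=cloud(p); 
Mi=R.from_rotvec(p["orientation"]).as_matrix() if np.size(p["orientation"])==3 else np.array(p["orientation"])
q=Mi.T@(np.array(s["position"])-p["position"]); u,v=p["fx"]*q[0]/q[2]+p["cx"],p["fy"]*q[1]/q[2]+p["cy"]; print(u,v)
u,v=int(u),int(v); k=f[max(v-90,0):v+90,max(u-120,0):u+120]; cv2.imwrite("pics/s1.png",cv2.resize(k,None,fx=3.2,fy=3.2,interpolation=cv2.INTER_CUBIC)[:,:,::-1])
w=ctrl.get_image("wrist"); cv2.imwrite("pics/w1.png",w["frame"][:,:,::-1])
for n,x in(("side",p),("wrist",w)):
  for t in ["sugar_button_top","sugar_lid"]:
    print(n,t,[(np.round(r["centre"],3),round(r["score"],2)) for r in ctrl.find_in(t,x)])
```

```text
{'time': np.float64(3.367), 'position': array([ 0.539, -0.124,  0.103]), 'tool_rot': array([-2.374, -1.93 ,  0.105]), 'ft_force': array([-0.035,  0.443,  0.504]), 'grip_width': np.float64(0.482)}
[[ 0.204  0.973 -0.104]
 [ 0.979 -0.203  0.019]
 [-0.003 -0.105 -0.994]]
320.22973248497834 207.1131223303982
side sugar_button_top [(array([ 0.513, -0.099,  0.081]), 0.75)]
side sugar_lid [(array([ 0.58 , -0.112,  0.067]), 0.91)]
wrist sugar_button_top [(array([ 0.517, -0.112,  0.077]), 0.65)]
wrist sugar_lid [(array([ 0.577, -0.113,  0.07 ]), 0.6)]
```

View pics/s1.png

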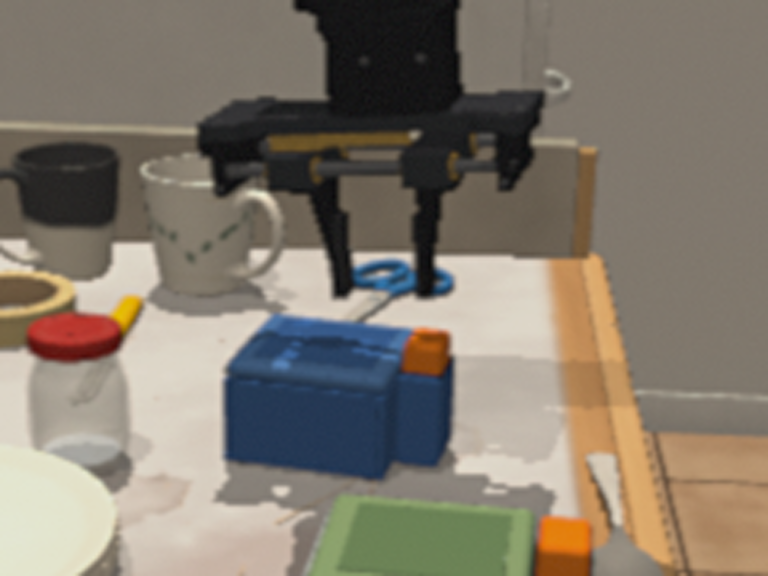

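View pics/w1.png

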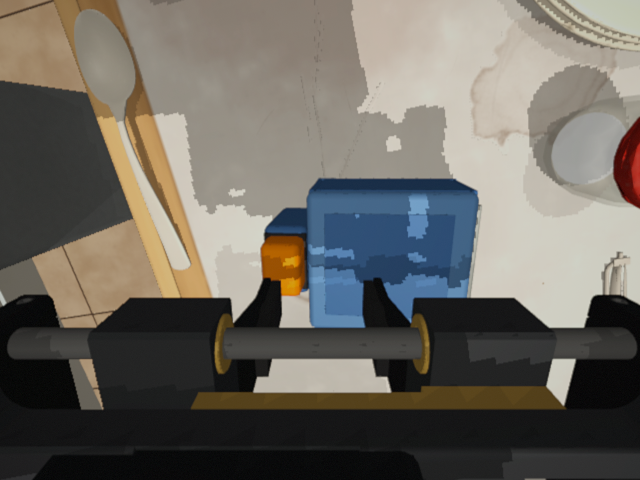

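The side view shows the two slim fingers (crop (343, 290) and (425, 290)) above the box, with the lid finger on the left and the button finger on the right. The wrist view shows the button at (283, 265) under the left finger and the lid under the right finger (375, 290). The geometry agrees, so I'll tilt a little more and descend.

Call:
move_arm(increments="0 0 -4 0.1 0.5 0 132;0 0 -4 0.1 0.5 0 132;0 0 -4 0 0 0 132;0 0 -4 0 0 0 132;0 0 -3 0 0 0 132;0 0 0 0 0 0 132;0 0 0 0 0 0 132;0 0 0 0 0 0 132")

```text
time: 4.33
position: [0.5391, -0.124, 0.0837]
tool_rot: [-2.363, -1.92, 0.123]
ft_force: [0.5, -0.4, -0.8]
grip_width: 0.481
grip_force: 0.0
```

Call:
move_arm(increments="0 0 -1 0 0 0 132;0 0 -1 0 0 0 132;0 0 -1 0 0 0 132;0 0 -1 0 0 0 132;0 0 -1 0 0 0 132;0 0 -1 0 0 0 132;0 0 0 0 0 0 132;0 0 0 0 0 0 132")

```text
time: 5.0
position: [0.5391, -0.124, 0.0777]
tool_rot: [-2.363, -1.92, 0.123]
ft_force: [-0.7, -0.3, 1.5]
grip_width: 0.485
grip_force: 0.6
```

Call:
move_arm(increments="0 0 -0.5 0 0 0 132;0 0 -0.5 0 0 0 132;0 0 -0.5 0 0 0 132;0 0 -0.5 0 0 0 132;0 0 0 0 0 0 132;0 0 0 0 0 0 132;0 0 0 0 0 0 132;0 0 0 0 0 0 132")

```text
time: 5.67
position: [0.5391, -0.124, 0.0756]
tool_rot: [-2.363, -1.92, 0.123]
ft_force: [-1.1, 0.4, 3.2]
grip_width: 0.478
grip_force: 1.5
```

Call:
move_arm(increments="0 0 -0.5 0 0 0 132;0 0 -0.5 0 0 0 132;0 0 -0.5 0 0 0 132;0 0 0 0 0 0 132;0 0 0 0 0 0 132;0 0 0 0 0 0 132;0 0 0 0 0 0 132;0 0 0 0 0 0 132")

```text
time: 6.33
position: [0.5391, -0.124, 0.074]
tool_rot: [-2.363, -1.92, 0.123]
ft_force: [0.1, 0.0, 1.8]
grip_width: 0.484
grip_force: 0.9
```

Call:
move_arm(increments="0 0 -0.5 0 0 0 132;0 0 -0.5 0 0 0 132;0 0 -0.5 0 0 0 132;0 0 0 0 0 0 132;0 0 0 0 0 0 132;0 0 0 0 0 0 132;0 0 0 0 0 0 132;0 0 0 0 0 0 132")

```text
time: 7.0
position: [0.5391, -0.124, 0.0731]
tool_rot: [-2.363, -1.92, 0.123]
ft_force: [-1.5, -1.4, 6.0]
grip_width: 0.484
grip_force: 2.7
```

Run:
```python
from h import *
for i in range(4):
    p=ctrl.get_image("side"); s=ctrl.get_state(); print(np.round(s["position"],4),s["ft_force"].round(1),s["torque"].round(2))
print([(np.round(r["centre"],3),round(r["score"],2)) for r in ctrl.find_in("sugar_lid",p)])
cv2.imwrite("pics/s2.png",cv2.resize(p["frame"][140:290,250:430],None,fx=4,fy=4,interpolation=cv2.INTER_CUBIC)[:,:,::-1])
```

```text
[ 0.5391 -0.124   0.0731] [-1.8  0.1  5.6] [-0.02  0.31  0.01]
[ 0.5391 -0.124   0.0731] [-1.6  0.2  6.1] [0.01 0.31 0.  ]
[ 0.5391 -0.124   0.0731] [-2.9 -0.2  5.3] [-0.07  0.29  0.09]
[ 0.5391 -0.124   0.0731] [-1.1 -0.5  5.3] [-0.01  0.26  0.01]
[(array([ 0.579, -0.11 ,  0.069]), 0.92)]
```

View pics/s2.png

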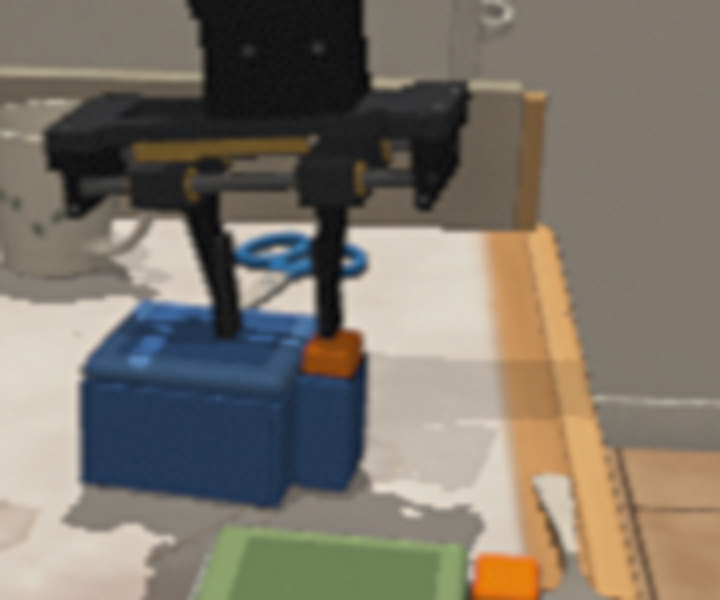

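The side view shows the right finger on the button (330, 335) and the left finger just at the lid (228, 330), with the lid still down. I'll press slightly more, then lift to see whether the lid follows.

Call:
move_arm(increments="0 0 -0.5 0 0 0 132;0 0 -0.5 0 0 0 132;0 0 -0.5 0 0 0 132;0 0 0 0 0 0 132;0 0 0 0 0 0 132;0 0 0 0 0 0 132;0 0 0 0 0 0 132;0 0 0 0 0 0 132")

```text
time: 7.92
position: [0.539, -0.124, 0.0717]
tool_rot: [-2.363, -1.92, 0.123]
ft_force: [-1.8, -0.7, 6.2]
grip_width: 0.488
grip_force: 3.3
```

Run:
```python
from h import *
for i in range(4):
    p=ctrl.get_image("side"); s=ctrl.get_state(); print(np.round(s["position"],4),s["ft_force"].round(1),s["torque"].round(2))
```

```text
[ 0.5391 -0.124   0.0717] [-2.  -0.2  6.4] [-0.    0.41  0.01]
[ 0.5391 -0.124   0.0717] [-1.9 -0.   6.5] [0.04 0.41 0.04]
[ 0.5391 -0.124   0.0718] [-1.9  0.6  7. ] [ 0.02  0.45 -0.02]
[ 0.5391 -0.124   0.0718] [-1.6 -0.6  6.3] [0.04 0.45 0.02]
```

Call:
move_arm(increments="0 0 1 0 0 0 132;0 0 1 0 0 0 132;0 0 1 0 0 0 132;0 0 1 0 0 0 132;0 0 1 0 0 0 132;0 0 1 0 0 0 132;0 0 1 0 0 0 132;0 0 1 0 0 0 132")

```text
time: 8.78
position: [0.539, -0.1239, 0.079]
tool_rot: [-2.362, -1.92, 0.123]
ft_force: [0.1, 0.0, -0.2]
grip_width: 0.482
grip_force: 0.0
```

Run:
```python
from h import *
for i in range(4):
    p=ctrl.get_image("side"); s=ctrl.get_state(); print(np.round(s["position"],4),s["ft_force"].round(1),s["torque"].round(2))
print([(np.round(r["centre"],3),round(r["score"],2)) for r in ctrl.find_in("sugar_lid",p)])
cv2.imwrite("pics/s3.png",cv2.resize(p["frame"][140:290,250:430],None,fx=4,fy=4,interpolation=cv2.INTER_CUBIC)[:,:,::-1])
```

```text
[ 0.5392 -0.124   0.0792] [0.1 0.7 0.6] [-0.07 -0.17 -0.02]
[ 0.5392 -0.124   0.0792] [ 0.4 -0.5  1.3] [-0.02 -0.24  0.04]
[ 0.5391 -0.124   0.0791] [-0.6  0.6 -0.3] [ 0.01 -0.2  -0.03]
[ 0.5391 -0.124   0.0791] [0.1 1.  0.3] [-0.05 -0.22 -0.03]
[(array([ 0.581, -0.11 ,  0.069]), 0.62)]
```

View pics/s3.png

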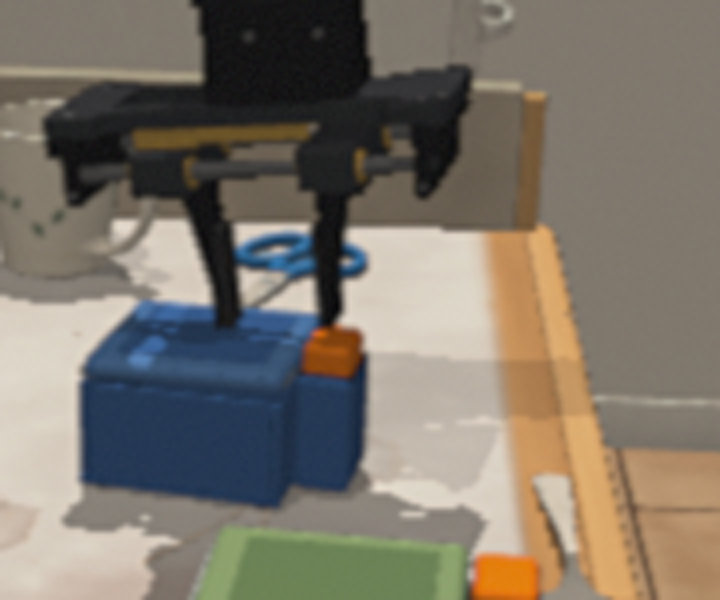

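The side view shows the lid still shut (edge at about (200, 370)). The lid finger probably held it down so the catch took again. This time I'll press, then tilt the hand back about the button finger so the lid can lift while the button stays down.

Call:
move_arm(increments="0 0 -2 0 0 0 132;0 0 -2 0 0 0 132;0 0 -1 0 0 0 132;0 0 -1 0 0 0 132;0 0 -1 0 0 0 132;0 0 -1 0 0 0 132;0 0 -0.5 0 0 0 132;0 0 0 0 0 0 132")

```text
time: 9.7
position: [0.539, -0.124, 0.0717]
tool_rot: [-2.363, -1.92, 0.124]
ft_force: [-2.0, -0.1, 7.4]
grip_width: 0.484
grip_force: 3.9
```

Call:
move_arm(increments="0 0 0.3 -0.2 -1 0 132;0 0 0.3 -0.2 -1 0 132;0 0 0.4 -0.2 -1 0 132;0 0 0.4 -0.2 -1 0 132;0 0 0.4 -0.2 -1 0 132;0 0 0.4 -0.2 -1 0 132;0 0 0.4 -0.2 -1 0 132;0 0 0 0 0 0 132")

```text
time: 10.37
position: [0.5392, -0.124, 0.0742]
tool_rot: [2.435, 1.979, -0.001]
ft_force: [-0.8, 0.1, 6.2]
grip_width: 0.487
grip_force: 2.9
```

Run:
```python
from h import *
for i in range(4):
    p=ctrl.get_image("side"); s=ctrl.get_state(); print(np.round(s["position"],4),s["ft_force"].round(1),s["torque"].round(2))
print([(np.round(r["centre"],3),round(r["score"],2)) for r in ctrl.find_in("sugar_lid",p)])
cv2.imwrite("pics/s4.png",cv2.resize(p["frame"][140:290,250:430],None,fx=4,fy=4,interpolation=cv2.INTER_CUBIC)[:,:,::-1])
```

```text
[ 0.5392 -0.124   0.0742] [-1.2  1.   5.8] [ 0.09  0.37 -0.04]
[ 0.5392 -0.124   0.0742] [-2.6 -0.3  5.5] [ 0.05  0.45 -0.  ]
[ 0.5392 -0.124   0.0741] [-2.1  0.1  6.2] [0.03 0.43 0.01]
[ 0.5392 -0.124   0.0741] [-1.2  0.4  5.9] [0.08 0.42 0.02]
[(array([ 0.584, -0.111,  0.073]), 0.59)]
```

View pics/s4.png

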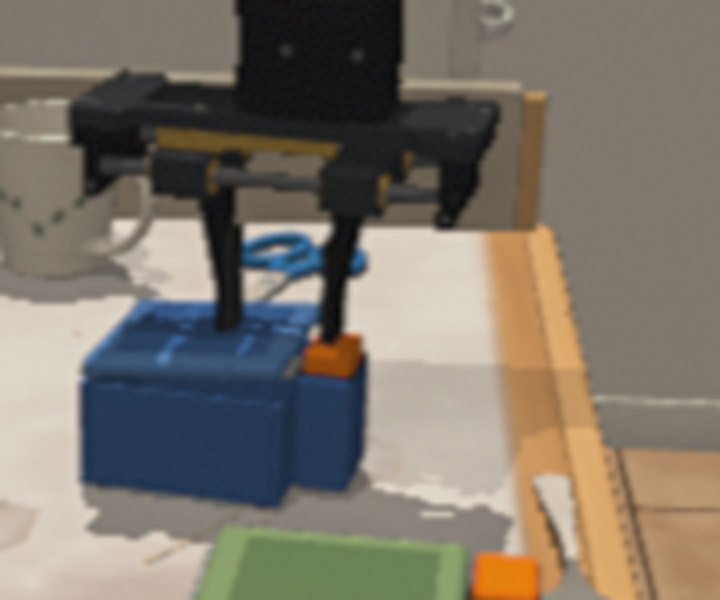

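The seam at (292, 368) shows the lid's front edge has risen off the body, held by the left finger (228, 325), while the button stays down. Next I'll work out the guided arc.

Run:
```python
import numpy as np
th=np.linspace(.1,1.28,41); r=66+14*np.clip((th-.1)/.5,0,1)
x=48-r*np.cos(th)+10*np.sin(th); z=58+r*np.sin(th)+10*np.cos(th)
X=np.round(np.c_[x*.982,-x*.191,z],1); D=np.diff(X,axis=0)
for k in range(0,40,8): print(";".join("%.1f %.1f %.1f 0 0 0 132"%tuple(d) for d in D[k:k+8])); print(x[k+8].round(1),z[k+8].round(1),th[k+8].round(2))
```

```text
-0.3 0.0 2.0 0 0 0 132;-0.2 0.1 2.1 0 0 0 132;-0.2 0.0 2.1 0 0 0 132;-0.1 0.0 2.1 0 0 0 132;0.0 0.1 2.1 0 0 0 132;0.0 -0.1 2.1 0 0 0 132;0.1 0.0 2.2 0 0 0 132;0.2 0.0 2.2 0 0 0 132
-17.3 91.4 0.34
0.2 -0.1 2.2 0 0 0 132;0.3 0.0 2.2 0 0 0 132;0.4 -0.1 2.2 0 0 0 132;0.4 -0.1 2.3 0 0 0 132;0.6 -0.1 2.2 0 0 0 132;0.6 -0.1 2.3 0 0 0 132;0.7 -0.1 2.2 0 0 0 132;0.7 -0.2 2.3 0 0 0 132
-13.2 109.3 0.57
0.9 -0.2 2.2 0 0 0 132;1.6 -0.3 1.8 0 0 0 132;1.6 -0.3 1.7 0 0 0 132;1.7 -0.3 1.6 0 0 0 132;1.7 -0.3 1.6 0 0 0 132;1.8 -0.4 1.6 0 0 0 132;1.8 -0.3 1.5 0 0 0 132;1.9 -0.4 1.4 0 0 0 132
-0.0 122.7 0.81
1.9 -0.4 1.4 0 0 0 132;1.9 -0.3 1.4 0 0 0 132;2.0 -0.4 1.2 0 0 0 132;2.0 -0.4 1.2 0 0 0 132;2.0 -0.4 1.2 0 0 0 132;2.1 -0.4 1.1 0 0 0 132;2.1 -0.4 1.0 0 0 0 132;2.1 -0.4 1.0 0 0 0 132
16.4 132.2 1.04
2.2 -0.5 0.9 0 0 0 132;2.2 -0.4 0.8 0 0 0 132;2.2 -0.4 0.8 0 0 0 132;2.2 -0.4 0.7 0 0 0 132;2.3 -0.5 0.6 0 0 0 132;2.2 -0.4 0.6 0 0 0 132;2.3 -0.5 0.5 0 0 0 132;2.3 -0.4 0.4 0 0 0 132
34.6 137.5 1.28
```

Call:
move_arm(increments="0 0 2 0 0 0 132;0 0 2 0 0 0 132;0 0 2 0 0 0 132;0 0 2 0 0 0 132;0 0 2 0 0 0 132;0 0 2 0 0 0 132;0 0 2 0 0 0 132;0 0 2 0 0 0 132")

```text
time: 11.28
position: [0.5392, -0.1239, 0.0893]
tool_rot: [2.437, 1.98, -0.001]
ft_force: [1.5, -0.8, 0.6]
grip_width: 0.483
grip_force: 0.5
```

Run:
```python
from h import *
for i in range(3):
    p=ctrl.get_image("side"); s=ctrl.get_state(); print(np.round(s["position"],4),s["ft_force"].round(1),s["torque"].round(2))
print([(np.round(r["centre"],3),round(r["score"],2)) for r in ctrl.find_in("sugar_lid",p)])
cv2.imwrite("pics/s5.png",cv2.resize(p["frame"][140:290,250:430],None,fx=4,fy=4,interpolation=cv2.INTER_CUBIC)[:,:,::-1])
```

```text
[ 0.5393 -0.124   0.0897] [ 0.4 -0.3  1.5] [-0.08 -0.19 -0.05]
[ 0.5392 -0.124   0.0895] [0.5 0.8 0.6] [-0.03 -0.25  0.02]
[ 0.5391 -0.124   0.0893] [ 1.   0.5 -0.1] [-0.03 -0.3  -0.03]
[(array([ 0.582, -0.104,  0.082]), 0.76)]
```

View pics/s5.png

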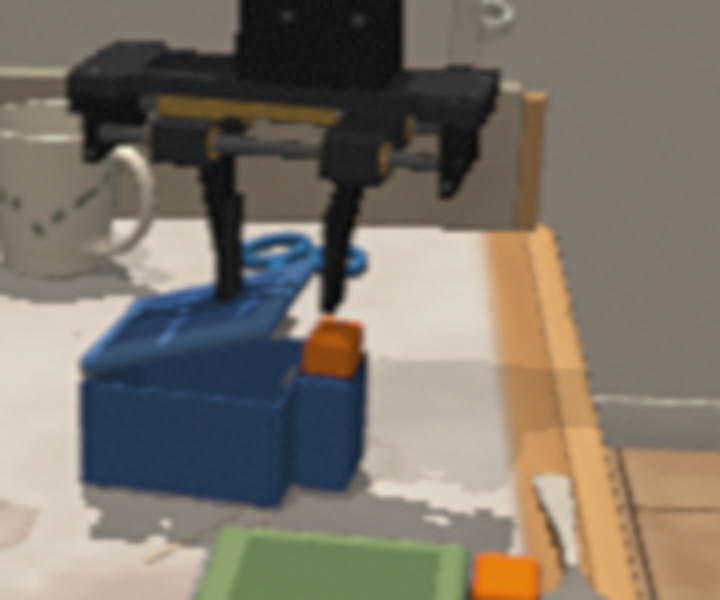

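The view shows the lid about 0.3 rad open and resting under the left finger (228, 295). The button is free (332, 340). I'll continue along the arc.

Call:
move_arm(increments="0.2 0 2.2 0 0 0 132;0.3 0 2.2 0 0 0 132;0.4 -0.1 2.2 0 0 0 132;0.4 -0.1 2.2 0 0 0 132;0.6 -0.1 2.2 0 0 0 132;0.6 -0.1 2.2 0 0 0 132;0.7 -0.1 2.2 0 0 0 132;0.7 -0.2 2.2 0 0 0 132")

```text
time: 12.15
position: [0.5431, -0.1247, 0.107]
tool_rot: [2.437, 1.98, -0.002]
ft_force: [1.0, -0.7, 0.7]
grip_width: 0.483
grip_force: 0.4
```

Call:
move_arm(increments="0.9 -0.2 2.2 0 0 0 132;1.6 -0.3 1.8 0 0 0 132;1.6 -0.3 1.7 0 0 0 132;1.7 -0.3 1.6 0 0 0 132;1.7 -0.3 1.6 0 0 0 132;1.8 -0.4 1.6 0 0 0 132;1.8 -0.3 1.5 0 0 0 132;1.9 -0.4 1.4 0 0 0 132")

```text
time: 12.82
position: [0.5562, -0.1272, 0.1204]
tool_rot: [2.437, 1.98, -0.002]
ft_force: [0.0, -0.2, 0.6]
grip_width: 0.484
grip_force: 0.4
```

Run:
```python
from h import *
for i in range(3):
    p=ctrl.get_image("side"); s=ctrl.get_state(); print(np.round(s["position"],4),s["ft_force"].round(1),s["torque"].round(2))
cv2.imwrite("pics/s6.png",cv2.resize(p["frame"][140:290,250:430],None,fx=4,fy=4,interpolation=cv2.INTER_CUBIC)[:,:,::-1])
```

```text
[ 0.5567 -0.1273  0.1206] [0.4 0.8 1.6] [-0.06 -0.2   0.  ]
[ 0.5565 -0.1273  0.1205] [-0.1 -0.1  0. ] [-0.05 -0.16 -0.04]
[ 0.5562 -0.1272  0.1203] [-0.1 -1.7  0.9] [-0.07 -0.13  0.01]
```

View pics/s6.png

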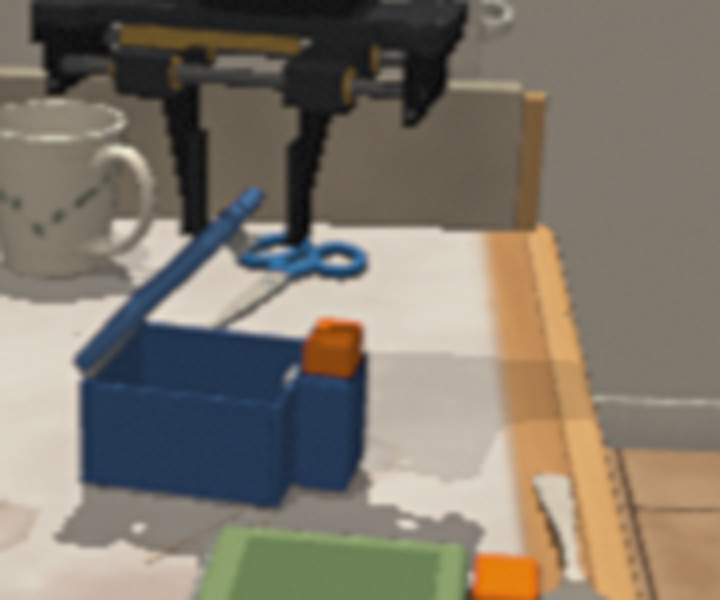

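The lid is now about 0.8 rad open. It rests on the left fingertip (195, 230), and the tongue (237, 240) is clear of the other finger (298, 240). I'll continue.

Call:
move_arm(increments="1.9 -0.4 1.4 0 0 0 132;1.9 -0.3 1.4 0 0 0 132;2 -0.4 1.2 0 0 0 132;2 -0.4 1.2 0 0 0 132;2 -0.4 1.2 0 0 0 132;2.1 -0.4 1.1 0 0 0 132;2.1 -0.4 1 0 0 0 132;2.1 -0.4 1 0 0 0 132")

```text
time: 13.63
position: [0.5724, -0.1304, 0.1298]
tool_rot: [2.437, 1.98, -0.002]
ft_force: [0.1, -0.2, 1.5]
grip_width: 0.482
grip_force: 0.4
```

Call:
move_arm(increments="2.2 -0.5 0.9 0 0 0 132;2.2 -0.4 0.8 0 0 0 132;2.2 -0.4 0.8 0 0 0 132;2.2 -0.4 0.7 0 0 0 132;2.3 -0.5 0.6 0 0 0 132;2.2 -0.4 0.6 0 0 0 132;2.3 -0.5 0.5 0 0 0 132;2.3 -0.4 0.4 0 0 0 132")

```text
time: 14.3
position: [0.5899, -0.1337, 0.1348]
tool_rot: [2.437, 1.981, -0.002]
ft_force: [-0.1, 0.2, 0.6]
grip_width: 0.479
grip_force: 0.0
```

Call:
move_arm(increments="2 -0.4 0.2 0 0 0 132;2 -0.4 0 0 0 0 132;2 -0.4 0 0 0 0 132;0 0 0 0 0 0 132;0 0 0 0 0 0 132;0 0 0 0 0 0 132;0 0 0 0 0 0 132;0 0 0 0 0 0 132")

```text
time: 14.97
position: [0.5959, -0.135, 0.1352]
tool_rot: [2.437, 1.98, -0.002]
ft_force: [-0.9, -0.3, -0.9]
grip_width: 0.484
grip_force: 0.0
```

Run:
```python
from h import *
for i in range(3):
    p=ctrl.get_image("side"); s=ctrl.get_state(); print(s["time"],np.round(s["position"],4),s["ft_force"].round(1),s["torque"].round(2))
cv2.imwrite("pics/s7.png",cv2.resize(p["frame"][120:270,250:430],None,fx=4,fy=4,interpolation=cv2.INTER_CUBIC)[:,:,::-1])
```

```text
15.0167 [ 0.5959 -0.135   0.1352] [ 0.1  0.3 -0.6] [ 0.01 -0.02 -0.02]
15.0667 [ 0.5959 -0.135   0.1352] [-0.1 -0.7  0.5] [ 0.01 -0.12 -0.05]
15.1167 [ 0.5959 -0.135   0.1352] [-0.4  0.2  0.6] [-0.03 -0.08  0.02]
```

View pics/s7.png

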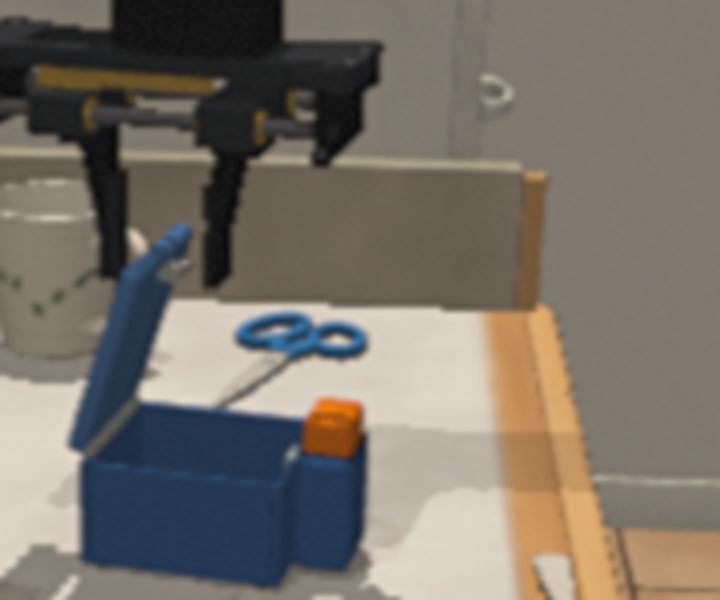

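The lid stands steeply open from (85, 440) to (180, 235). The left finger (112, 270) is just behind it with no force on it, so the lid is at its stop. I'll open the gripper slightly and lift straight up.

Call:
move_arm(increments="0 0 0 0 0 0 110;0 0 0 0 0 0 90;0 0 0 0 0 0 70;0 0 0 0 0 0 60;0 0 0 0 0 0 60;0 0 3 0 0 0 60;0 0 5 0 0 0 60;0 0 5 0 0 0 60")

```text
time: 15.78
position: [0.596, -0.1349, 0.1487]
tool_rot: [2.437, 1.981, -0.002]
ft_force: [-0.3, -0.4, -0.7]
grip_width: 0.761
grip_force: 0.0
```

Call:
move_arm(increments="0 0 10 0 0 0 60;0 0 10 0 0 0 60;0 0 10 0 0 0 60;0 0 10 0 0 0 60;0 0 10 0 0 0 60;0 0 10 0 0 0 60;0 0 10 0 0 0 60;0 0 10 0 0 0 60")

```text
time: 16.45
position: [0.596, -0.135, 0.2293]
tool_rot: [2.437, 1.98, -0.002]
ft_force: [-0.3, 0.5, 0.4]
grip_width: 0.765
grip_force: 0.0
```

Run:
```python
from h import *
p=ctrl.get_image("side"); s=ctrl.get_state(); print(s["time"],np.round(s["position"],4),s["ft_force"].round(1))
c=cloud(p); rs=ctrl.silhouettes("sugar_lid",p)
P=c[rs[0]["region"]&(p["depth"]>0)]; b=(P[:,:2]-[.5767,-.1297])@np.array([.982,-.191])*1000
print(np.c_[b,P[:,2]*1000][::max(1,len(P)//15)].round(0).tolist())
cv2.imwrite("pics/s8.png",cv2.resize(p["frame"][90:290,200:440],None,fx=3,fy=3,interpolation=cv2.INTER_CUBIC)[:,:,::-1])
```

```text
16.5 [ 0.5971 -0.1351  0.2315] [ 1.3 -0.2  1.7]
[[25.0, 151.0], [19.0, 145.0], [21.0, 149.0], [22.0, 147.0], [20.0, 141.0], [24.0, 129.0], [28.0, 116.0], [33.0, 101.0], [40.0, 114.0], [35.0, 110.0], [34.0, 102.0], [37.0, 89.0], [44.0, 68.0], [42.0, 83.0], [43.0, 73.0], [51.0, 62.0]]
```

View pics/s8.png

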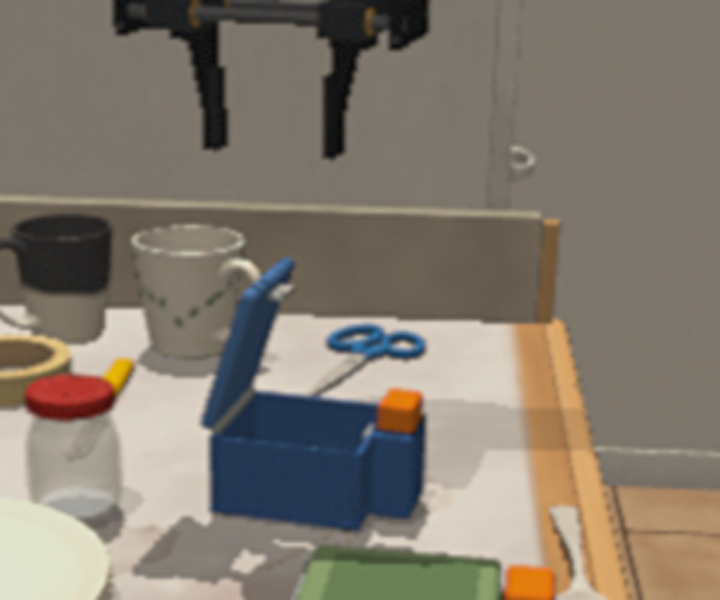

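The lid stands at about 72° (1.25 rad, its stop), the gripper is well clear, and the green box is shut. I'll hand in.

```bash
python3 -c "
from bench import ctrl
ctrl.get_image('side'); print(ctrl.close_job())"
```

```text
the job is handed in; nothing more can be done
None
```

The blue sugar box is handed in with its lid standing fully open at its stop (about 1.25 rad), let up slowly under the finger at roughly 0.35 rad/s; the first press did not release it, so the button was pressed twice, and the green coffee box stayed shut.

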